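# Set the air regulator to the mark and pull its knob out to lock

### The job

Turn the air regulator's knob clockwise until its pointer reaches the raised mark on the dial; then, pulling up only gently, turn it a little further clockwise until you feel it find its lock notch just past the mark, pull it straight up until it is fully out and locked, and let go. Never force the key inside against its stop, and leave the other things on the bench alone.

Things in the scene. Friction and masses are not known exactly. Their poses are not given: they have to be found in the camera images.
- regulator: air regulator bolted to the bench: steel foot 130 x 90 mm, 8 mm thick, aluminium body 66 x 66 mm, round grey bonnet (88 mm across) up to 82 mm; brass and steel ports out to 76 mm on its +y and -y sides at height 34 mm, gauge (40 mm across) out to 61 mm on its +x side. Origin: centre of the foot's underside; z up, along the knob's axis
- dial: flat aluminium ring, 100 mm across, 6 mm thick, on the bonnet below the knob, clamped (does not turn). Origin on the knob's axis at the ring's underside, 82 mm above the bench; its +x axis points from the knob's axis to the mark: a raised dark steel rib 14 mm long radially, 7 mm wide, 12 mm above the ring, centred 47 mm from the axis. The few fine engraved ticks do not matter
- knob: black knob, vertical axis, the only part to handle: round skirt 56 mm across, 10 mm thick, with an upright grip bar 50 mm long, 14 mm wide, from 10 to 44 mm above the origin. Origin: on the axis at the skirt's underside, 90 mm above the bench when pushed in. +x runs along the bar; at that end a pointer 5 mm wide sticks out of the skirt to 39 mm from the axis
- knob_grip (a point): point on the knob's axis in the middle of the grip bar, 33 mm above the knob's origin (axes as the knob): grip here from above, pads on the bar's two flat sides. At the start the pointer stands 0.45 to 0.9 rad anticlockwise (seen from above) of the mark; turn it clockwise. It turns stiffly (0.1 N m) and stays where it is left
- stem (a joint): how far the knob is pulled up, m: 0 pushed in (as at the start), 0.010 fully out and locked. Off the notch it stops at about 0.0015, on the key (giving about 1 mm more at 20 N). Sliding takes about 4 N by friction; the knob stays where it is left
- wrench: steel wrench 190 mm long lying on the bench, loose bystander; origin in its middle underside
- blowgun: air blow gun lying on its side, grey handle and steel nozzle, 245 mm long, 22 mm high, loose bystander; origin under the middle of its handle, nozzle along +x
- bar_block: plain steel block 60 x 50 x 35 mm, loose bystander; origin at the centre of its underside
- lock (a point): the hidden lock, on the axis inside the bonnet. A key on the knob runs under a lip of the dial with one notch; the knob can rise only where they meet: with the pointer somewhere 0.12 to 0.45 rad clockwise past the mark, new each time, not visible, found only by feel; there it has 0.02 rad play either way. Over 15 N between key and lip or notch sides, by pulling or turning, damages it
There are look-alikes about, which are no part of the job. Of the things that look like the regulator, the middle-sized one is meant.

How it is judged:
By the outcome, as a careful person would: the job done as asked, in the order asked, and still so for the second after the job is handed in, with the robot touching nothing.
It also fails if it takes over 64 s, if anything falls off the work surface, if the arm or the gripper's body presses on something with over 40 N, if the wrist force passes 120 N, or if a joint passes its speed limit or range.

### The arm

A 6-joint arm with a two-finger parallel gripper is mounted at the origin on the work surface. World frame = base frame: x ahead of the robot, y to its left, z up, the work surface at z = 0. Lengths are in m, angles in rad, forces in N, time in s.
With the tool pointing down it reaches from about 0.25 to 0.775 m from the base axis. Payload 4 kg.
Tool frame: the origin (TCP) lies on the centre line of the jaws, within the pads' length; the fingertips stand 25 mm ahead of it and the grasp point (between the pads) lies 6 mm ahead of it; z points along the fingers, y is the line along which they close (so a half turn about z gives the same grasp; the last joint's range is limited). The gripper opens to 94 mm and grips with 3 to 60 N. Pads are 16 mm wide; open, the fingers measure 119 mm over their backs; the gripper's body (75 mm by 177 mm) begins 78 mm behind the grasp point.
Start: joints at [1.022, 0.087, 1.371, -0, 1.684, -0.103], TCP at [0.237, 0.496, 0.231] pointing down, gripper open.
Joint ranges: [-3.1, 3.1], [-0.76, 2.03], [0.27, 2.55], [-1.08, 4.22], [0.17, 2.65], [-2.57, 2.57]. Speed limits (rad/s): [2.79, 2.79, 3.14, 3.14, 3.14, 3.14].

### API

Orientations are given as [roll, pitch, yaw] about the fixed x, y, z axes, in that order (R = Rz(yaw) Ry(pitch) Rx(roll)).
In Python, from bench import robot, imaging gives the robot as it stands. The module is installed in compiled form; this text tells all that it offers.
- The arm moves only by the tool drive_tool, never from a script. Its argument "series" is a list of rows, each a list of 3 entries, a list of its own where there are three numbers: the finger opening in m, from 0 to 0.094, then the shift along the tool's x, y, z in m, then the turn, a rotation vector about the tool's x, y, z in rad. A call has 1 to 5 rows; each row is the pose to reach, as a shift and turn from the pose commanded when the call began, along the tool's axes at that moment; what a row does not reach only later rows make up. A row lasts 1/8 s, in which the tool goes at most 62.5 mm and 10.7 degrees, less where a joint would pass 70% of its speed; a pose out of reach is approached as far as the arm can. A call with a gripper value outside its range is refused whole. The fingers move at their own pace and stop on an object; the grip force is fixed at half the most. Time passes only in rows, so rows that repeat a pose let the fingers close. It gives the time, the measured TCP pose, the force, the opening and the grip force at its end, in the units of the state.
- robot.get_obs(): the state, without advancing time (a new reading comes with each control period).
- imaging.snapshot(name): name is "scene" or "top" or "wrist"; returns the picture (420x560x3 uint8, red, green, blue); there is no depth.
- imaging.get_calibration(name): a dict with "intrinsics" (3x3 intrinsics, pixels), "k1" (the pictures are not rectified: a ray, as slopes to the right and down, at radius r is drawn at 1 + k1 r^2 times it, then the intrinsics apply), "position" and "rotation" of the camera in the world. Camera axes: x right, y up, looking along -z (the intrinsics and any distortion apply to the point x, -y, -z); pixel columns grow to the right and rows downward; lengths in m; the calibration is good to about 2 mm. A picture is of the moment at which its call begins: read the wrist's pose just before it. get_calibration takes no time and is no camera call; for the wrist camera it gives the pose at the moment of the call.
- robot.close_job(): hands the job in; it is judged then, once.
The state is a dict: "time": time; "joint_positions": joint angles; "qvel": joint speeds; "joint_torque": joint torques, N m; "tool_pos": TCP position; "ee_rot": TCP orientation; "wrist_force": force on the tool from outside, world axes, zero at the start; "wrist_torque": the same for the moment, N m; "width": finger opening in m; "finger_force": force on a finger pad.
Only numpy, scipy, OpenCV 4.12 (cv2) and the standard library are available. Lean on these libraries where they do the work, as an engineer would, in place of code of your own. Each camera call takes 0.05 s, during which the arm holds its last target. There are 200 camera calls.

## Working session

There is one attempt and no reset: what is moved stays moved. The work goes in short steps, Python scripts to look and compute and a tool call to move; the robot and the scene stay as the last step left them, time stands still between calls to the robot, and variables do not carry over. Pictures are saved under pics/ and viewed, at most 10 in all, crops included, and the job is handed in when it is done.

Besides the shell and the picture viewer there is one more tool, called after "Emit:" as name(argument=value, ...) on one line, values as JSON. drive_tool: Moves the arm, as the interface text tells. Its arguments: {"type":"object","properties":{"series":{"type":"array"}},"required":["series"]}

```bash
mkdir -p pics
cat > h.py <<'E'
import numpy as np, cv2
from bench import robot, imaging
def snap(n,f):
    c=imaging.get_calibration(n); im=np.array(imaging.snapshot(n)); cv2.imwrite('pics/'+f+'.png',im[:,:,::-1]); np.savez('pics/'+f+'.npz',im=im,**{k:np.array(v) for k,v in c.items()}); return im,c
def load(f):
    d=np.load('pics/'+f+'.npz'); return d['im'],d
def ray(c,uv):
    K=np.array(c['intrinsics'],float); k=float(c['k1'])
    p=cv2.undistortPoints(np.array([[uv]],float),K,np.array([k,0,0,0.]))[0,0]
    R=np.array(c['rotation'],float)
    if R.shape!=(3,3):
        from scipy.spatial.transform import Rotation as Ro; R=Ro.from_euler('xyz',R).as_matrix()
    return np.array(c['position'],float),R@np.array([p[0],-p[1],-1])
def plane(c,uv,z):
    o,d=ray(c,uv); return o+d*(z-o[2])/d[2]
E
python3 - <<'E'
from h import *
print(robot.get_obs())
for n in('scene','top'):
    im,c=snap(n,n+'0'); print(n,c)
E
```

```text
{'time': 0.0, 'joint_positions': array([ 1.02189898e+00,  8.79325014e-02,  1.37227619e+00,  8.10795949e-06,
        1.68357030e+00, -1.03075689e-01]), 'qvel': array([-1.16320166e-03,  4.05080015e-05,  4.56319206e-04, -1.85969558e-04,
        5.12636031e-04, -1.03151990e-04]), 'joint_torque': array([-1.43342877e-03, -3.40182924e+01, -3.02424216e+01,  7.15101860e-02,
        3.31409101e-02, -1.89282378e-04]), 'tool_pos': array([0.23688833, 0.49581924, 0.22930528]), 'ee_rot': array([-3.13941875e+00, -2.32974652e-04,  2.69577164e+00]), 'wrist_force': array([ 0.34355178, -0.28400108, -1.10141682]), 'wrist_torque': array([-0.01660402,  0.07100894,  0.01076578]), 'finger_force': 0.0, 'width': 0.09429302160849143}
scene {'intrinsics': array([[474.28558312,   0.        , 286.14014592],
       [  0.        , 474.28558312, 210.17594457],
       [  0.        ,   0.        ,   1.        ]]), 'k1': -0.047299950924478654, 'position': array([1.31753906, 0.31047827, 1.07993197]), 'rotation': array([0.6784079 , 0.01716937, 1.94620396])}
top {'intrinsics': array([[476.1803918 ,   0.        , 284.27232884],
       [  0.        , 476.1803918 , 210.1047336 ],
       [  0.        ,   0.        ,   1.        ]]), 'k1': -0.0785097805887136, 'position': array([ 0.32394742, -0.01523512,  1.36554049]), 'rotation': array([ 0.22342635, -0.00170906, -1.46844542])}
```

View pics/top0.png

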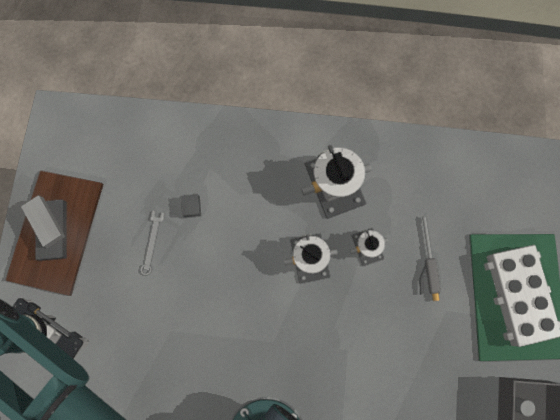

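View pics/scene0.png

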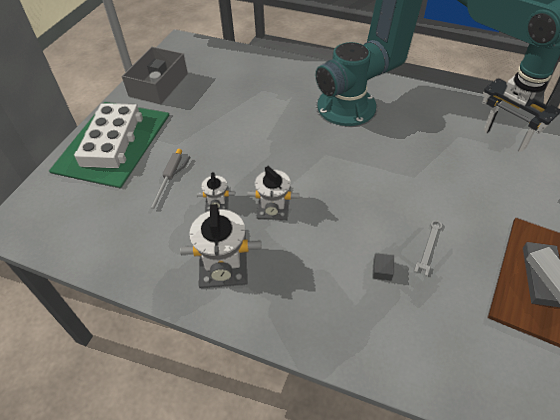

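Top view: three regulators with dials near (340,172), large, (312,255), middle, and (371,243), small. The middle one is about 37 px across, which is roughly 100 mm, so it is the target.

Run:
```python
from h import *
im,c=load('top0')
m=(im.min(2)>165).astype(np.uint8)
n,l,s,ce=cv2.connectedComponentsWithStats(m)
for i in range(1,n):
    if s[i,4]>100 and 250<ce[i,0]<420:
        cnt=cv2.findContours((l==i).astype(np.uint8),cv2.RETR_EXTERNAL,cv2.CHAIN_APPROX_NONE)[0]
        hull=cv2.convexHull(max(cnt,key=len))[:,0]
        w=np.array([plane(c,p,.088)[:2] for p in hull],np.float32)
        print(s[i],cv2.minEnclosingCircle(w), cv2.fitEllipse(w))
a=im[225:285,275:355]; b,_=load('scene0'); b=b[160:220,240:320]
cv2.imwrite('pics/z0.png',cv2.resize(np.vstack([a,b])[:,:,::-1],None,fx=5,fy=5,interpolation=cv2.INTER_CUBIC))
```

```text
[319 149  46  47 713] ((0.7392705082893372, -0.13066327571868896), 0.07040056586265564) ((0.7392513751983643, -0.13110753893852234), (0.1364455372095108, 0.13975702226161957), 46.33280944824219)
[362 231  22  26 191] ((0.5449570417404175, -0.23267115652561188), 0.034686360508203506) ((0.5450220108032227, -0.23293522000312805), (0.06688302755355835, 0.0688144639134407), 75.42498016357422)
[295 237  35  35 457] ((0.49956202507019043, -0.07270500808954239), 0.04889054223895073) ((0.499440997838974, -0.07254094630479813), (0.09458938241004944, 0.0972568616271019), 9.299640655517578)
```

View pics/z0.png

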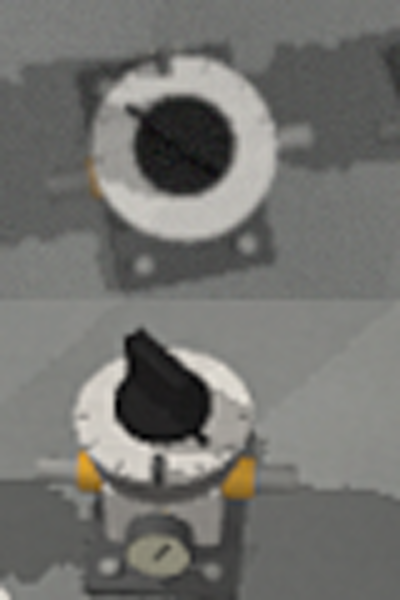

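Run:
```python
from h import *
from scipy.spatial.transform import Rotation as Ro
im,c=load('top0'); C=np.array([.4995,-.0727])
for n,uv,z in(('ptr',(275+26,225+21.4),.095),('mark',(275+32,225+13),.098)):
    p=plane(c,uv,z)[:2]-C; print(n,p,np.hypot(*p),np.arctan2(p[1],p[0]))
im,c=load('scene0')
for n,uv,z in(('ptr',(240+40,160+28),.095),('mark',(240+31.7,160+33.6),.098)):
    p=plane(c,uv,z)[:2]-C; print(n,p,np.hypot(*p),np.arctan2(p[1],p[0]))
o=robot.get_obs(); R=Ro.from_euler('xyz',o['ee_rot']); print(R.as_matrix().round(3))
w=imaging.get_calibration('wrist'); print(w)
d=np.r_[C,.24]-o['tool_pos']; print(R.inv().apply(d))
```

```text
ptr [0.01682267 0.02978557] 0.03420792339156468 1.0566670451854574
mark [0.04075569 0.01592382] 0.04375607868307209 0.37247568164607786
ptr [0.01806785 0.03142767] 0.036251143683520975 1.0490351128221118
mark [0.04750829 0.01887566] 0.051120717551225214 0.3781878987109848
[[-0.902  0.431 -0.001]
 [ 0.431  0.902 -0.002]
 [ 0.    -0.002 -1.   ]]
{'intrinsics': array([[329.46828413,   0.        , 274.76953697],
       [  0.        , 329.46828413, 210.43367352],
       [  0.        ,   0.        ,   1.        ]]), 'k1': -0.05832085755509982, 'position': array([0.16721321, 0.52868614, 0.38313277]), 'rotation': array([-0.27029207,  0.00229555,  1.12431954])}
[-0.48206264 -0.39982098 -0.00986139]
```

The pointer is at about 1.05 rad and the mark at about 0.375 rad. Both views agree, and the 0.675 rad difference is inside the stated range. Moving above the knob.

Emit:
drive_tool(series=[[0.094, [-0.048, -0.04, 0], [0, 0, 0.165]], [0.094, [-0.096, -0.08, 0], [0, 0, 0.33]], [0.094, [-0.144, -0.12, 0], [0, 0, 0.495]], [0.094, [-0.193, -0.16, 0], [0, 0, 0.66]], [0.094, [-0.241, -0.2, 0], [0, 0, 0.82]]])

```text
time: 0.72
tool_pos: [0.3683, 0.2107, 0.2301]
ee_rot: [3.142, 0.0, 1.871]
wrist_force: [2.0, -0.0, -0.5]
width: 0.094
finger_force: 0.0
```

```bash
cat > to.py <<'E'
import sys
from h import *
from scipy.spatial.transform import Rotation as Ro
x,y,z,yaw=map(float,sys.argv[1:5])
o=robot.get_obs(); R=Ro.from_euler('xyz',o['ee_rot']); T=Ro.from_euler('xyz',[np.pi,0,yaw])
print(o['time'],o['joint_positions'].round(3),o['tool_pos'].round(4),o['ee_rot'].round(4),o['wrist_force'].round(2),o['wrist_torque'].round(3),o['width'])
print('shift',R.inv().apply(np.r_[x,y,z]-o['tool_pos']).round(4),'turn',(R.inv()*T).as_rotvec().round(4))
E
python3 to.py .4995 -.0727 .23 1.05
```

```text
0.725 [ 0.386 -0.197  1.642 -0.     1.697  0.086] [0.3683 0.2107 0.2301] [3.1416 0.     1.871 ] [ 2.03 -0.01 -0.47] [-0.023 -0.003 -0.019] 0.09402769891708168
shift [-3.095e-01  4.150e-02  1.000e-04] turn [0.    0.    0.821]
```

Emit:
drive_tool(series=[[0.094, [-0.06, 0.008, 0], [0, 0, 0.165]], [0.094, [-0.12, 0.016, 0], [0, 0, 0.33]], [0.094, [-0.18, 0.024, 0], [0, 0, 0.495]], [0.094, [-0.25, 0.033, 0], [0, 0, 0.66]], [0.094, [-0.31, 0.0415, 0], [0, 0, 0.82]]])

```text
time: 1.35
tool_pos: [0.4984, -0.067, 0.2301]
ee_rot: [-3.141, -0.0, 1.05]
wrist_force: [0.8, 0.1, 0.0]
width: 0.0939
finger_force: 0.0
```

```bash
python3 to.py .4995 -.0727 .23 1.05
python3 - <<'E'
from h import *
im,c=snap('wrist','w1'); print(c['position'])
E
```

```text
1.35 [-0.247 -0.018  1.48   0.     1.68   0.274] [ 0.4984 -0.067   0.2301] [-3.1412e+00 -4.0000e-04  1.0502e+00] [0.76 0.14 0.02] [-0.045  0.07  -0.029] 0.0939212356105382
shift [-0.0044  0.0038  0.0001] turn [-0.0004 -0.0004  0.0002]
[ 0.53694257 -0.00076323  0.38382198]
```

View pics/w1.png

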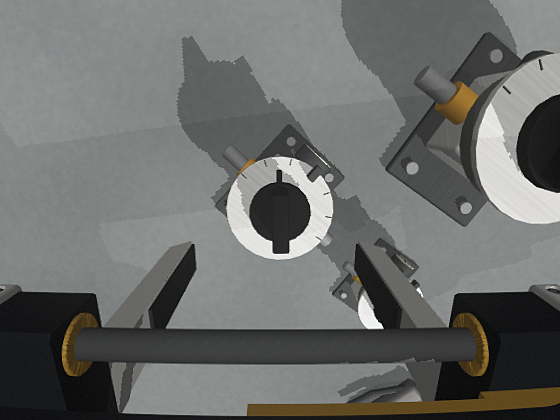

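Wrist view: dial centred near (280,207), pointer tip at (280,172), rib at about (316,172), and the bar upright in the picture. Refining from this view.

Run:
```python
from h import *
im,c=load('w1')
m=(im.min(2)>190).astype(np.uint8)
n,l,s,ce=cv2.connectedComponentsWithStats(m)
for i in range(1,n):
    x,y,w,h,a=s[i]
    if x<=280<x+w and y<=207<y+h and a>1500:
        cnt=cv2.findContours((l==i).astype(np.uint8),cv2.RETR_EXTERNAL,cv2.CHAIN_APPROX_NONE)[0]
        H=cv2.convexHull(max(cnt,key=len))[:,0]
        W=np.array([plane(c,p,.088)[:2] for p in H],np.float32)
        E=cv2.fitEllipse(W); C=np.array(E[0]); print(s[i],E,cv2.minEnclosingCircle(W))
cv2.imwrite('pics/w1z.png',cv2.resize(im[145:270,215:345,::-1],None,fx=4.6,fy=4.6,interpolation=cv2.INTER_CUBIC))
np.save('C.npy',C)
```

```text
[ 227  157  106  103 3742] ((0.5003535151481628, -0.07357906550168991), (0.09846600890159607, 0.09888990968465805), 168.20838928222656) ((0.5003919005393982, -0.07353027164936066), 0.04971490800380707)
```

View pics/w1z.png

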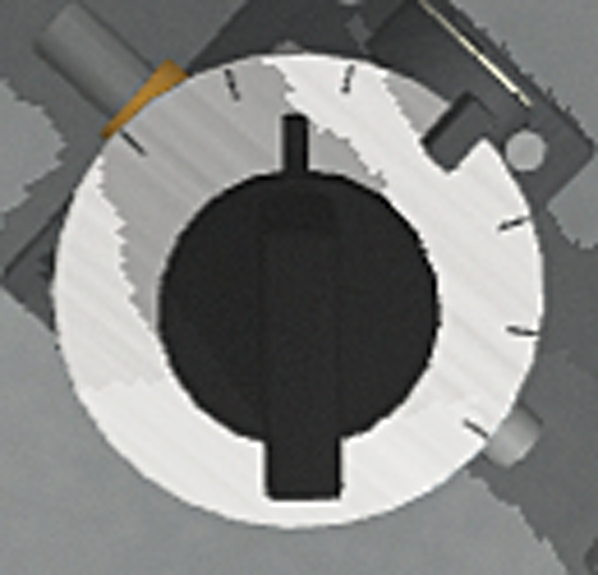

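```bash
python3 - <<'E'
from h import *
im,c=load('w1'); C=np.load('C.npy')
def f(n,u,v,z):
    p=plane(c,(215+(u+.5)/4.6-.5,145+(v+.5)/4.6-.5),z)[:2]-C; print(n,p.round(4),np.hypot(*p).round(4),np.arctan2(p[1],p[0]).round(3))
f('tip',295,116,.097);f('ptr base',295,170,.097);f('barA',300,232,.134);f('barB',304,497,.134)
f('skirtC',299,305,.1)
for u,v in((425,137),(462,95),(487,112),(447,152)): f('ribtop',u,v,.1)
f('rib foot',447,171,.088);f('rib foot2',487,140,.088)
E
python3 to.py .5004 -.0736 .17 1.05
```

```text
tip [0.0187 0.0343] 0.039 1.072
ptr base [0.0135 0.0252] 0.0286 1.079
barA [0.012  0.0217] 0.0248 1.068
barB [-0.0112 -0.0205] 0.0233 -2.072
skirtC [0.0013 0.0022] 0.0026 1.06
ribtop [0.0382 0.019 ] 0.0426 0.462
ribtop [0.048  0.0225] 0.053 0.439
ribtop [0.0506 0.0174] 0.0535 0.331
ribtop [0.0404 0.0144] 0.0429 0.342
rib foot [0.0388 0.0086] 0.0397 0.218
rib foot2 [0.0486 0.0101] 0.0496 0.206
1.4 [-0.255 -0.011  1.476 -0.006  1.676  0.275] [ 0.5006 -0.074   0.229 ] [3.1384 0.0051 1.0396] [ 2.7 -4.1  0.1] [-0.256 -0.068 -0.041] 0.09419321188318412
shift [ 0.0006 -0.0006  0.059 ] turn [ 0.0032  0.0051 -0.0104]
```

Emit:
drive_tool(series=[[0.05, [0, 0, 0.02], [0, 0, -0.02]], [0.05, [0, 0, 0.04], [0, 0, -0.02]], [0.05, [0, 0, 0.055], [0, 0, -0.02]], [0.05, [0, 0, 0.055], [0, 0, -0.02]]])

```text
time: 1.9
tool_pos: [0.4971, -0.0646, 0.1738]
ee_rot: [-3.138, 0.001, 1.076]
wrist_force: [0.1, -0.1, 0.2]
width: 0.0575
finger_force: 0.0
```

```bash
python3 to.py .5004 -.0736 .130 1.07
```

```text
1.9 [-2.430e-01 -1.000e-03  1.574e+00  0.000e+00  1.571e+00  2.520e-01] [ 0.4971 -0.0646  0.1738] [-3.1382e+00  8.0000e-04  1.0763e+00] [ 0.06 -0.08  0.17] [-0.063  0.104 -0.065] 0.05752203913730736
shift [-0.0063  0.0073  0.0438] turn [-0.0034  0.0008  0.0063]
```

Emit:
drive_tool(series=[[0.04, [0, 0, 0], [0, 0, 0]], [0.04, [0, 0, 0], [0, 0, 0]], [0.04, [0, 0, 0], [0, 0, 0]]])

```text
time: 2.28
tool_pos: [0.4985, -0.0651, 0.1763]
ee_rot: [3.14, -0.0, 1.076]
wrist_force: [0.4, 0.5, -0.1]
width: 0.0396
finger_force: 0.0
```

```bash
python3 to.py .5004 -.0736 .130 1.07
```

```text
2.275 [-0.243 -0.002  1.571  0.     1.571  0.252] [ 0.4985 -0.0651  0.1763] [ 3.1402e+00 -4.0000e-04  1.0760e+00] [ 0.37  0.47 -0.13] [-0.008  0.146 -0.004] 0.03960271899698451
shift [-0.0066  0.0057  0.0463] turn [ 0.0014 -0.0004  0.006 ]
```

Emit:
drive_tool(series=[[0.04, [-0.0066, 0.0057, 0], [0, 0, 0.006]], [0.04, [-0.0066, 0.0057, 0.02], [0, 0, 0.006]], [0.04, [-0.0066, 0.0057, 0.035], [0, 0, 0.006]], [0.04, [-0.0066, 0.0057, 0.046], [0, 0, 0.006]], [0.04, [-0.0066, 0.0057, 0.046], [0, 0, 0.006]]])

```text
time: 2.9
tool_pos: [0.4993, -0.0735, 0.1282]
ee_rot: [-3.139, 0.001, 1.07]
wrist_force: [0.6, -0.9, 0.5]
width: 0.04
finger_force: 0.0
```

```bash
python3 to.py .5004 -.0736 .130 1.07; python3 -c "
from h import *
snap('wrist','w2')"
```

```text
2.9 [-0.259  0.032  1.634  0.     1.479  0.243] [ 0.4993 -0.0735  0.1282] [-3.1392e+00  6.0000e-04  1.0697e+00] [ 0.56 -0.87  0.52] [-0.065  0.105  0.004] 0.03998121132153845
shift [ 0.0005  0.001  -0.0018] turn [-0.0024  0.0006 -0.0003]
```

View pics/w2.png

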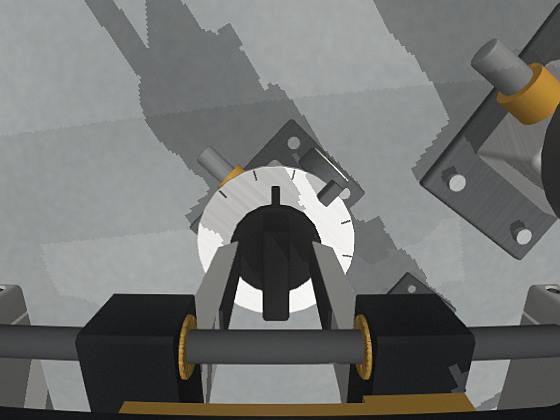

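The bar at x≈275 sits centred between the finger pads (237 and 315). Closing the gripper.

Emit:
drive_tool(series=[[0.025, [0, 0, 0], [0, 0, 0]], [0.015, [0, 0, 0], [0, 0, 0]], [0.005, [0, 0, 0], [0, 0, 0]], [0.005, [0, 0, 0], [0, 0, 0]], [0.005, [0, 0, 0], [0, 0, 0]]])

```text
time: 3.58
tool_pos: [0.4998, -0.0734, 0.13]
ee_rot: [-3.141, -0.0, 1.07]
wrist_force: [-2.1, 1.4, 3.8]
width: 0.0139
finger_force: 30.0
```

```bash
python3 to.py .5004 -.0736 .130 1.07
```

```text
3.575 [-0.258  0.03   1.632  0.     1.48   0.242] [ 0.4998 -0.0734  0.13  ] [-3.1413e+00 -3.0000e-04  1.0700e+00] [-2.09  1.4   3.81] [0.207 0.551 0.043] 0.013941343760933929
shift [ 0.0001  0.0006 -0.    ] turn [-0.0003 -0.0003 -0.    ]
```

Emit:
drive_tool(series=[[0.005, [0, 0, 0], [0, 0, 0.08]], [0.005, [0, 0, 0], [0, 0, 0.18]], [0.005, [0, 0, 0], [0, 0, 0.28]], [0.005, [0, 0, 0], [0, 0, 0.36]], [0.005, [0, 0, 0], [0, 0, 0.36]]])

```text
time: 4.2
tool_pos: [0.4996, -0.0732, 0.13]
ee_rot: [-3.141, -0.0, 0.711]
wrist_force: [-3.0, 2.0, 4.3]
width: 0.0139
finger_force: 30.0
```

```bash
python3 to.py .5004 -.0736 .130 .392
```

```text
4.2 [-2.580e-01  3.000e-02  1.632e+00  1.000e-03  1.480e+00  6.020e-01] [ 0.4996 -0.0732  0.13  ] [-3.1406 -0.      0.7107] [-3.04  1.97  4.35] [ 0.377  0.84  -0.014] 0.013908827669238344
shift [ 0.0004  0.0008 -0.    ] turn [-1.000e-03  1.000e-04  3.187e-01]
```

Emit:
drive_tool(series=[[0.005, [0, 0, 0], [0, 0, 0.1]], [0.005, [0, 0, 0], [0, 0, 0.2]], [0.005, [0, 0, 0], [0, 0, 0.3]], [0.005, [0, 0, 0], [0, 0, 0.33]], [0.005, [0, 0, 0], [0, 0, 0.33]]])

```text
time: 4.82
tool_pos: [0.4995, -0.073, 0.13]
ee_rot: [-3.14, 0.0, 0.381]
wrist_force: [-4.5, 2.7, 6.1]
width: 0.0134
finger_force: 30.0
```

```bash
python3 to.py .4990 -.0728 .132 .392
python3 - <<'E'
from h import *
im,c=snap('wrist','w3')
cv2.imwrite('pics/w3z.png',cv2.resize(im[140:330,180:370,::-1],None,fx=3,fy=3,interpolation=cv2.INTER_CUBIC))
E
```

```text
4.825 [-2.580e-01  3.000e-02  1.632e+00  1.000e-03  1.481e+00  9.310e-01] [ 0.4995 -0.073   0.13  ] [-3.140e+00  5.000e-04  3.815e-01] [-4.47  2.68  6.09] [0.465 0.92  0.011] 0.013412490070277002
shift [-0.0004 -0.0004 -0.002 ] turn [-0.0016  0.0005 -0.0105]
```

View pics/w3z.png

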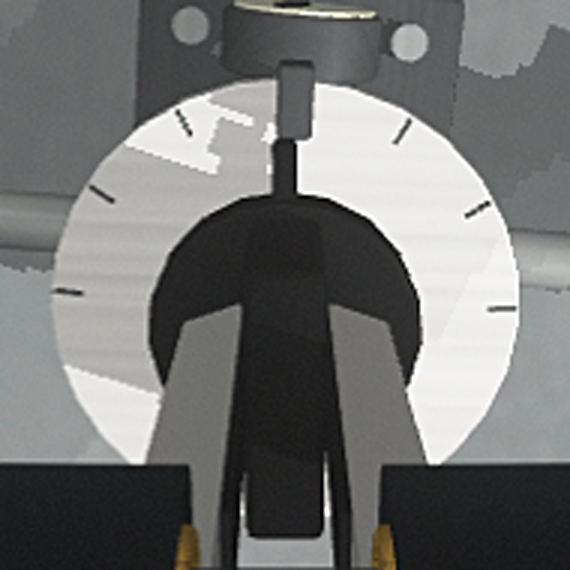

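Run:
```python
from h import *
im,c=load('w3')
for C in(np.array([.5004,-.0736]),np.array([.4995,-.073])):
  def f(n,u,v,z):
    p=plane(c,(180+(u+.5)/3-.5,140+(v+.5)/3-.5),z)[:2]-C; print(n,p.round(4),np.hypot(*p).round(4),np.arctan2(p[1],p[0]).round(3))
  f('tip',284,140,.097);f('base',285,193,.097);f('rib in top',293,118,.1);f('rib out top',295,64,.1);f('foot in',295,139,.088)
```

```text
tip [0.0365 0.0149] 0.0394 0.388
base [0.0268 0.0108] 0.0289 0.384
rib in top [0.0416 0.0151] 0.0443 0.349
rib out top [0.0511 0.0186] 0.0544 0.348
foot in [0.0358 0.0123] 0.0379 0.33
tip [0.0374 0.0143] 0.04 0.366
base [0.0277 0.0102] 0.0295 0.354
rib in top [0.0425 0.0145] 0.0449 0.33
rib out top [0.052 0.018] 0.055 0.333
foot in [0.0367 0.0117] 0.0386 0.308
```

The pointer is about 0.035 rad short of the rib. Turning just past the mark before pulling, and easing the sideways load.

Emit:
drive_tool(series=[[0.005, [-0.0002, -0.0003, 0], [0, 0, 0.04]], [0.005, [-0.0003, -0.0004, 0], [0, 0, 0.075]], [0.005, [-0.0003, -0.0004, 0], [0, 0, 0.075]]])

```text
time: 5.25
tool_pos: [0.4994, -0.0729, 0.1299]
ee_rot: [-3.141, -0.0, 0.307]
wrist_force: [-3.4, 2.3, 4.5]
width: 0.0139
finger_force: 30.0
```

```bash
python3 to.py .4990 -.0728 .132 .346
python3 - <<'E'
from h import *
im,c=snap('wrist','w4')
cv2.imwrite('pics/w4z.png',cv2.resize(im[140:240,225:335,::-1],None,fx=5,fy=5,interpolation=cv2.INTER_CUBIC))
E
```

```text
5.25 [-2.580e-01  2.900e-02  1.633e+00  1.000e-03  1.480e+00  1.006e+00] [ 0.4994 -0.0729  0.1299] [-3.1407e+00 -1.0000e-04  3.0660e-01] [-3.39  2.29  4.51] [0.379 0.764 0.058] 0.013944441267072614
shift [-0.0003 -0.0002 -0.0021] turn [-0.0009 -0.0002 -0.0394]
```

View pics/w4z.png

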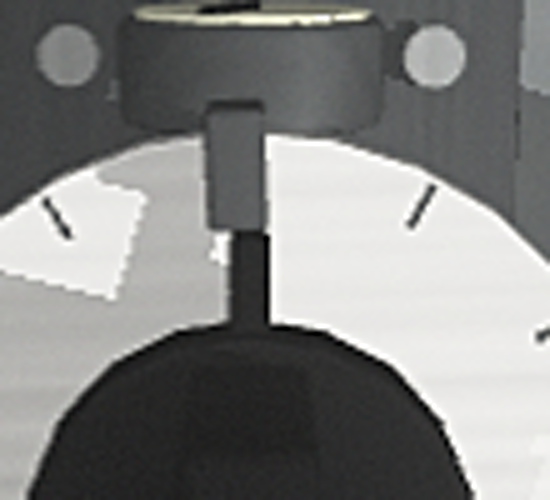

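The pointer (x≈250) is now about 0.04 rad clockwise past the rib centre (x≈238). That puts the mark at yaw ≈0.35. Starting a gentle pull.

Emit:
drive_tool(series=[[0.005, [0, 0, -0.0005], [0, 0, 0]], [0.005, [0, 0, -0.001], [0, 0, 0]], [0.005, [0, 0, -0.001], [0, 0, 0]]])

```text
time: 5.68
tool_pos: [0.4994, -0.073, 0.13]
ee_rot: [-3.14, 0.0, 0.305]
wrist_force: [-1.8, 3.1, 1.7]
width: 0.0142
finger_force: 30.0
```

Emit:
drive_tool(series=[[0.005, [0, 0, -0.0005], [0, 0, 0]], [0.005, [0, 0, -0.001], [0, 0, 0]], [0.005, [0, 0, -0.0015], [0, 0, 0]], [0.005, [0, 0, -0.002], [0, 0, 0]], [0.005, [0, 0, -0.002], [0, 0, 0]]])

```text
time: 6.3
tool_pos: [0.4993, -0.073, 0.1317]
ee_rot: [-3.14, 0.0, 0.305]
wrist_force: [1.3, 4.0, -7.6]
width: 0.0138
finger_force: 30.0
```

```bash
python3 to.py .4990 -.0728 .132 .346
```

```text
6.3 [-2.580e-01  2.800e-02  1.630e+00  1.000e-03  1.484e+00  1.008e+00] [ 0.4993 -0.073   0.1317] [-3.1404e+00  5.0000e-04  3.0500e-01] [ 1.26  4.05 -7.62] [0.777 0.009 0.064] 0.013795368776704606
shift [-0.0003 -0.0003 -0.0003] turn [-0.0012  0.0005 -0.041 ]
```

Emit:
drive_tool(series=[[0.005, [0, 0, -0.0004], [0, 0, 0.015]], [0.005, [0, 0, -0.0004], [0, 0, 0.03]], [0.005, [0, 0, -0.0004], [0, 0, 0.045]], [0.005, [0, 0, -0.0004], [0, 0, 0.045]]])

```text
time: 6.8
tool_pos: [0.4993, -0.0729, 0.132]
ee_rot: [-3.14, 0.001, 0.26]
wrist_force: [1.6, 4.3, -11.1]
width: 0.0136
finger_force: 30.0
```

Emit:
drive_tool(series=[[0.005, [0, 0, 0.0001], [0, 0, 0.012]], [0.005, [0, 0, 0.0001], [0, 0, 0.024]], [0.005, [0, 0, 0.0001], [0, 0, 0.024]]])

```text
time: 7.18
tool_pos: [0.4993, -0.0729, 0.132]
ee_rot: [-3.14, 0.001, 0.236]
wrist_force: [1.5, 5.9, -10.5]
width: 0.0135
finger_force: 30.0
```

```bash
python3 to.py .4990 -.0728 .132 .346
```

```text
7.175 [-2.580e-01  2.800e-02  1.630e+00  1.000e-03  1.485e+00  1.077e+00] [ 0.4993 -0.0729  0.132 ] [-3.1403e+00  6.0000e-04  2.3550e-01] [  1.49   5.89 -10.5 ] [ 0.893 -0.194  0.117] 0.013490751798440358
shift [-0.0003 -0.0002 -0.    ] turn [-0.0013  0.0005 -0.1105]
```

Emit:
drive_tool(series=[[0.005, [0, -0.0003, 0], [0, 0, 0.012]], [0.005, [0, -0.0003, 0], [0, 0, 0.024]], [0.005, [0, -0.0003, 0], [0, 0, 0.024]]])

```text
time: 7.55
tool_pos: [0.4993, -0.0729, 0.1321]
ee_rot: [-3.141, 0.001, 0.211]
wrist_force: [2.5, 4.0, -11.6]
width: 0.0139
finger_force: 30.0
```

Emit:
drive_tool(series=[[0.005, [0, -0.0002, 0.0001], [0, 0, 0.012]], [0.005, [0, -0.0002, 0.0001], [0, 0, 0.024]], [0.005, [0, -0.0002, 0.0001], [0, 0, 0.024]]])

```text
time: 7.92
tool_pos: [0.4993, -0.0728, 0.1323]
ee_rot: [-3.141, 0.0, 0.188]
wrist_force: [2.4, 3.7, -12.3]
width: 0.0138
finger_force: 30.0
```

Emit:
drive_tool(series=[[0.005, [0, -0.0002, 0.0004], [0, 0, 0.012]], [0.005, [0, -0.0002, 0.0004], [0, 0, 0.024]], [0.005, [0, -0.0002, 0.0004], [0, 0, 0.024]]])

```text
time: 8.3
tool_pos: [0.4993, -0.0728, 0.1324]
ee_rot: [3.141, 0.0, 0.163]
wrist_force: [1.5, 3.8, -11.1]
width: 0.0136
finger_force: 30.0
```

```bash
python3 to.py .4990 -.0728 .132 .346
```

```text
8.3 [-0.257  0.027  1.63  -0.     1.485  1.15 ] [ 0.4993 -0.0728  0.1324] [3.1415e+00 1.0000e-04 1.6340e-01] [  1.53   3.81 -11.14] [ 0.679 -0.045  0.123] 0.013632970049692945
shift [-0.0003 -0.      0.0004] turn [ 1.000e-04  1.000e-04 -1.826e-01]
```

Emit:
drive_tool(series=[[0.005, [0, -0.0002, 0.0004], [0, 0, 0.0]], [0.005, [0, -0.0002, 0.0004], [0, 0, 0.012]], [0.005, [0, -0.0002, 0.0004], [0, 0, 0.024]], [0.005, [0, -0.0002, 0.0004], [0, 0, 0.024]]])

```text
time: 8.8
tool_pos: [0.4993, -0.0727, 0.1328]
ee_rot: [3.141, -0.0, 0.139]
wrist_force: [-2.3, 2.6, -4.3]
width: 0.0139
finger_force: 30.0
```

z rose to 0.1328 while the commanded height went down, and the pull fell to 4 N. That is the notch, about 0.21 rad past the mark. Pulling up, carefully at first.

Emit:
drive_tool(series=[[0.005, [0, 0, -0.0004], [0, 0, 0.006]], [0.005, [0, 0, -0.0008], [0, 0, 0.006]], [0.005, [0, 0, -0.0012], [0, 0, 0.006]], [0.005, [0, 0, -0.0012], [0, 0, 0.006]]])

```text
time: 9.3
tool_pos: [0.4993, -0.0727, 0.1331]
ee_rot: [3.141, 0.0, 0.134]
wrist_force: [-2.2, 1.1, -5.0]
width: 0.0138
finger_force: 30.0
```

```bash
python3 to.py .4990 -.0728 .140 .139
```

```text
9.3 [-0.257  0.027  1.629 -0.     1.486  1.18 ] [ 0.4993 -0.0727  0.1331] [3.1412e+00 1.0000e-04 1.3370e-01] [-2.21  1.15 -5.04] [0.271 0.584 0.059] 0.013788989469593645
shift [-0.0003  0.0001 -0.0069] turn [ 0.0004  0.0001 -0.0053]
```

Emit:
drive_tool(series=[[0.005, [0, 0, -0.0005], [0, 0, 0]], [0.005, [0, 0, -0.001], [0, 0, 0]], [0.005, [0, 0, -0.001], [0, 0, 0]]])

```text
time: 9.68
tool_pos: [0.4993, -0.0727, 0.1341]
ee_rot: [3.141, 0.0, 0.134]
wrist_force: [-1.7, 0.7, -4.3]
width: 0.0136
finger_force: 30.0
```

Rising freely at friction force. Continuing.

Emit:
drive_tool(series=[[0.005, [0, 0, -0.0008], [0, 0, 0]], [0.005, [0, 0, -0.0016], [0, 0, 0]], [0.005, [0, 0, -0.0024], [0, 0, 0]], [0.005, [0, 0, -0.003], [0, 0, 0]], [0.005, [0, 0, -0.003], [0, 0, 0]]])

```text
time: 10.3
tool_pos: [0.4994, -0.0727, 0.1372]
ee_rot: [3.141, -0.0, 0.134]
wrist_force: [-2.5, -0.9, -4.4]
width: 0.0138
finger_force: 30.0
```

Emit:
drive_tool(series=[[0.005, [0, 0, -0.0008], [0, 0, 0]], [0.005, [0, 0, -0.0016], [0, 0, 0]], [0.005, [0, 0, -0.0024], [0, 0, 0]], [0.005, [0, 0, -0.0028], [0, 0, 0]], [0.005, [0, 0, -0.0028], [0, 0, 0]]])

```text
time: 10.92
tool_pos: [0.4993, -0.0727, 0.14]
ee_rot: [3.141, 0.0, 0.134]
wrist_force: [-3.2, -1.4, -4.8]
width: 0.0137
finger_force: 30.0
```

```bash
python3 to.py .4990 -.0728 .140 .139
```

```text
10.925 [-0.257  0.022  1.619 -0.     1.5    1.18 ] [ 0.4993 -0.0727  0.14  ] [3.1412 0.     0.1337] [-3.22 -1.39 -4.77] [-0.357  0.756  0.057] 0.013723804766339382
shift [-0.0004  0.0001 -0.    ] turn [ 0.0004  0.     -0.0053]
```

Emit:
drive_tool(series=[[0.005, [0, 0, -0.0004], [0, 0, 0]], [0.005, [0, 0, -0.0006], [0, 0, 0]], [0.005, [0, 0, -0.0006], [0, 0, 0]]])

```text
time: 11.3
tool_pos: [0.4993, -0.0726, 0.1401]
ee_rot: [3.141, 0.0, 0.134]
wrist_force: [-1.3, -3.0, -7.7]
width: 0.0134
finger_force: 30.0
```

Emit:
drive_tool(series=[[0.005, [0, 0, -0.0003], [0, 0, 0]], [0.005, [0, 0, -0.0005], [0, 0, 0]], [0.005, [0, 0, -0.0005], [0, 0, 0]]])

```text
time: 11.68
tool_pos: [0.4993, -0.0726, 0.1401]
ee_rot: [3.142, 0.001, 0.134]
wrist_force: [0.2, -3.5, -13.5]
width: 0.0139
finger_force: 30.0
```

The end stop is firm at 10 mm of travel. Relaxing the pull, then releasing.

Emit:
drive_tool(series=[[0.005, [0, 0, 0.0005], [0, 0, 0]], [0.005, [0, 0, 0.001], [0, 0, 0]], [0.005, [0, 0, 0.001], [0, 0, 0]]])

```text
time: 12.05
tool_pos: [0.4993, -0.0726, 0.1401]
ee_rot: [3.141, 0.0, 0.134]
wrist_force: [-0.7, -4.3, -11.0]
width: 0.0138
finger_force: 30.0
```

Emit:
drive_tool(series=[[0.02, [0, 0, 0], [0, 0, 0]], [0.035, [0, 0, 0], [0, 0, 0]], [0.04, [0, 0, 0], [0, 0, 0]], [0.04, [0, 0, 0], [0, 0, 0]], [0.04, [0, 0, 0], [0, 0, 0]]])

```text
time: 12.68
tool_pos: [0.4995, -0.0724, 0.1402]
ee_rot: [-3.141, -0.001, 0.134]
wrist_force: [-0.2, -0.2, 0.5]
width: 0.0399
finger_force: 0.0
```

Emit:
drive_tool(series=[[0.04, [0, 0, -0.01], [0, 0, 0]], [0.04, [0, 0, -0.03], [0, 0, 0]], [0.04, [0, 0, -0.06], [0, 0, 0]], [0.04, [0, 0, -0.08], [0, 0, 0]], [0.04, [0, 0, -0.08], [0, 0, 0]]])

```text
time: 13.3
tool_pos: [0.5005, -0.0728, 0.2226]
ee_rot: [3.14, -0.005, 0.134]
wrist_force: [0.1, -0.1, -0.2]
width: 0.0403
finger_force: 0.0
```

```bash
python3 to.py .4990 -.0728 .140 .139
python3 - <<'E'
from h import *
im,c=snap('wrist','w5'); s,_=snap('scene','s5')
a=cv2.resize(im[120:320,170:390],None,fx=1.8,fy=1.8); b=cv2.resize(s[160:220,240:306],None,fx=6,fy=6,interpolation=cv2.INTER_CUBIC)
cv2.imwrite('pics/f.png',np.hstack([a,b])[:,:,::-1])
E
```

```text
13.3 [-0.257 -0.014  1.49   0.     1.66   1.18 ] [ 0.5005 -0.0728  0.2226] [ 3.1398 -0.0048  0.1338] [ 0.08 -0.11 -0.24] [-0.015  0.153 -0.019] 0.040258287124387636
shift [-0.0019 -0.0003  0.0826] turn [ 0.0018 -0.0048 -0.0052]
```

View pics/f.png

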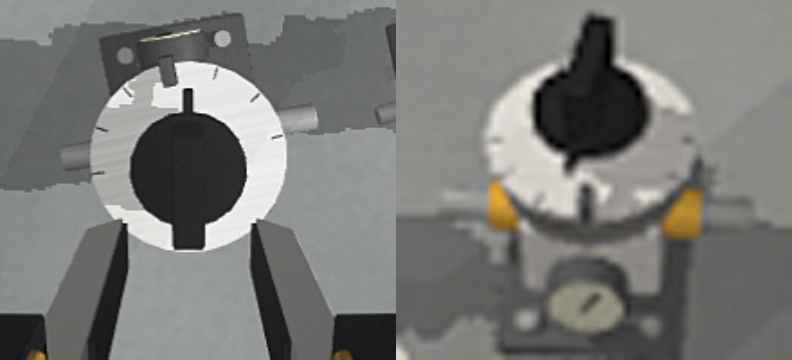

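The knob stands up clear of the dial with its pointer about 0.2 rad clockwise past the rib. The gripper is open and clear of it, so I'm handing in.

```bash
python3 -c "
from bench import robot
print(robot.close_job())"
```

```text
the job is handed in; nothing more can be done
None
```

I turned the knob past the mark, found its notch about 0.21 rad beyond, pulled it up 10 mm to its end stop and let go, so it should be locked; the pull read at most 12.3 N while I searched for the notch, and I handed the job in at about 13 s.

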